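# Stand the fallen splash guard up and push it to its stop

## Robot

A 7-joint arm with a two-finger parallel gripper is mounted at the origin on the work surface; the furniture and walls round the work are solid. World frame = base frame: x ahead of the robot, y to its left, z up, the work surface at z = 0. Lengths are in m, angles in degrees, forces in N, time in s.
With the tool pointing down it reaches from about 0.4 to 0.85 m from the base axis. Payload 4.5 kg.
Tool frame: the origin (TCP) lies midway between the tips of the shut fingers; the grasp point (between the pads) lies 19 mm behind it; z points along the fingers, x is the direction in which the jaws open and shut, and the axes are right-handed (so a half turn about z gives the same grasp; the last joint's range is limited). The gripper opens to 85 mm and grips with 20 to 120 N. Pads are 22 mm wide; open, the fingers measure 114 mm over their backs; the gripper's body (76 mm by 85 mm) begins 54 mm behind the grasp point. The pads swing forward as they close: fully open they stand 13 mm farther back than shut.
Start: joints at [73.384, 39.483, -11.15, 89.685, 9.013, 51.709, -12.324], TCP at [0.199, -0.593, 0.231] pointing down, gripper open.
Joint ranges: [-172.22, 172.22], [-26.19, 119.32], [-84.43, 86.54], [7.71, 146.69], [-57.33, 237.33], [2.42, 119.75], [-152.13, 152.13]. Speed limits (degrees/s): [147.25, 147.25, 180, 180, 180, 180, 180].

## Interface

Orientations are given as [roll, pitch, yaw] about the fixed x, y, z axes, in that order (R = Rz(yaw) Ry(pitch) Rx(roll)).
In Python, from station import env, open_jaws, close, planner, imaging, order, monitor gives the robot as it stands. Calls block until the motion is done:
- env.move_pose(position, orientation): joint-space move of the TCP to a pose.
- env.line_to(position, orientation=None, max_speed=0.15, f_stop=None): straight line of the TCP; orientation=None keeps the orientation; max_speed is the mean speed in m/s. With f_stop (N) it stops when the force on the tool has changed by that much, and returns True; else False.
- env.move_j(angles): joint-space move.
- open_jaws() and close(force=None): open the fingers fully, or close them until they stop; force is the grip in N (None keeps the last).
- env.sleep(seconds).
- planner.ik(position, orientation): joint angles nearest the present ones, or None.
- imaging.grab_frame(name): name is "side" or "top" or "wrist"; returns a dict with "pixels" (384x512x3 uint8, red, green, blue), "range_z" (384x512 float32, m along the optical axis (not along the pixel's ray), 0 where there is no reading), "fx", "fy", "cx", "cy" (pixels), "extrinsics" (4x4, takes a point from world to camera coordinates); the wrist camera has in their place "mount" (4x4, takes a point from camera to tool coordinates, whose origin is the TCP and whose axes are the tool frame's). Camera axes: x right, y up, looking along -z (the intrinsics and any distortion apply to the point x, -y, -z); pixel columns grow to the right and rows downward; lengths in m; the calibration is good to about 2 mm. The wrist camera is an equidistant fisheye: a pixel r from the principal point sees the ray r / f radians off the axis. A picture is of the moment at which its call begins: read the wrist's pose just before it.
A pose or a line that the arm cannot do raises env.Unreachable and nothing moves.
- order.close_job(): hands the job in, once; it reports no verdict.
Readings, each from a call of its own:
- monitor.current_time(): time.
- monitor.current_joint_pos(): joint angles.
- monitor.current_qvel(): joint speeds.
- monitor.current_joint_torque(): joint torques, N m.
- monitor.current_eef_pos(): TCP position.
- monitor.current_ee_rot(): TCP orientation.
- monitor.current_ft_force(): force on the tool from outside, world axes, zero at the start.
- monitor.current_wrist_torque(): the same for the moment, N m.
- monitor.current_opening(): finger opening in m.
Only numpy, scipy, OpenCV 4.12 (cv2) and the standard library are available. Lean on these libraries where they do the work, as an engineer would, in place of code of your own. Each camera call takes 0.05 s, during which the arm holds its last target. There are 200 camera calls.

## Task

The small white splash guard lies fallen on its back, with its foot sticking up. Push on the foot with the fingertips until the guard tips over and stands on its foot, then push it along the bench from behind until the front edge of the foot is flush against the metal stop bar, the whole edge on the bar. Only push: keep the guard on the bench without lifting or carrying it, and leave the dish, the vials, the bottles and the black case where they are.

Things in the scene. Friction and masses are not known exactly. Their poses are not given: they have to be found in the camera images.
- guard: Loose white L-shaped guard, 110 mm wide, about 0.25 kg: wall 62 mm tall, 4 mm thick; foot 90 mm long, 7 mm thick, dark rubber sole. Origin: middle of the outer heel edge where they meet at a right angle. Own x: from heel along the foot; z: up the wall; y: along the heel. At the start the wall lies flat on the bench: x points up, z level and away from the bar, the sole faces the bar.
- guard_toe (a point): Middle of the foot's front edge at the sole, 90 mm from the heel along the guard's x; 90 mm up at the start. A push under 1 N near it, over the lying wall and towards the bar, rolls the guard over its heel, which grips the bench; after some 20 degrees it falls onto its sole by itself.
- guard_rim (a point): Middle of the rolled rim (6 mm thick) at the wall's top edge, 62 mm from the heel along the guard's z. Standing, it is uppermost, the foot points to the bar, and the guard slides on the bench under 1 to 5 N pushed low on the outer face of the wall; pushed off-centre it turns too.
- bar: Metal stop bar fixed to the bench, 160 mm long, 18 mm deep, 12 mm high. Origin: at bench height, middle of the long face that looks towards the guard. Own x: level, square to that face, away from the guard (the guard is to be pushed along +x); y: along the bar. At the start the guard's heel is 140 to 180 mm before this face.
- petri_dish: Glass dish with cut samples, 68 mm across, 16 mm high, behind the bar; leave alone. Origin under its centre.
- vial_1: Small capped vial, 24 mm across, 52 mm high, beside the dish behind the bar; leave alone. Origin under its centre.
- vial_2: Another small capped vial, 24 mm across, 52 mm high, to the left of the guard; leave alone. Origin under its centre.
- wash_bottle: White squeeze bottle with a bent spout, 69 x 86 mm, 208 mm high, far left; leave alone. Origin under it.
- bottle_1: Small brown dropper bottle, 34 mm across, 102 mm high, on the left; leave alone. Origin under its centre.
- case: Flat black case, 43 x 84 x 20 mm, on the right; leave alone. Origin under its centre.

How it is judged (in metres and radians):
On the way:
1. the guard stands on its foot (angle between guard's own z axis and vertical below 0.08 rad and height (world z) of guard_toe below 0.008 m), for 0.2 s.
At the end, for the whole second after the job is handed in: The guard stands still on its sole (upright within 0.05 rad), the middle of its front edge within 5 mm of the bar's face, square to it within 0.07 rad, and within 30 mm of the bar's middle, so that no part of the edge hangs past the bar's ends by more than 5 mm (angle between guard's own z axis and vertical below 0.05 rad and height (world z) of guard below 0.005 m and x of guard_toe in the frame of bar between -0.005 and 0.004 m and x of guard in the frame of bar below -0.08 m and y of guard_toe in the frame of bar between -0.03 and 0.03 m and angle between the x axis of guard and the x axis of bar, either way round below 0.07 rad and linear speed of guard below 0.01 m/s and angular speed of guard below 0.05 rad/s); the robot touches nothing.
It fails at once if the guard is lifted: its heel edge leaves the bench by more than 15 mm (height (world z) of guard above 0.015 m).
It fails at once if the dish shifted by more than 12 mm or tipped (distance of petri_dish from where it was at the start of the episode above 0.012 m or angle between petri_dish's own z axis and vertical above 0.3 rad).
It fails at once if a vial shifted by more than 12 mm or tipped (distance of any of vial_1, vial_2 from where it was at the start of the episode above 0.012 m or angle between any of vial_1, vial_2's own z axis and vertical above 0.3 rad).
It fails at once if the wash bottle or dropper bottle shifted by more than 12 mm or tipped (distance of any of wash_bottle, bottle_1 from where it was at the start of the episode above 0.012 m or angle between any of wash_bottle, bottle_1's own z axis and vertical above 0.3 rad).
It fails at once if the black case shifted by more than 12 mm or tipped (distance of case from where it was at the start of the episode above 0.012 m or angle between case's own z axis and vertical above 0.3 rad).
It also fails if it takes over 58 s, if anything falls off the work surface, if the arm or the gripper's body presses on something with over 40 N, if the wrist force passes 120 N, or if a joint passes its speed limit or range.

## Working session

There is one attempt and no reset: what is moved stays moved. The work goes in short steps, each a Python script; the robot and the scene stay as the last script left them, time stands still between calls to the robot, and variables do not carry over. Pictures are saved under pics/ and viewed, about 8 in all and at most 12, crops included, and the job is handed in when it is done.

```bash
mkdir -p pics && cat > h.py <<'E'
import numpy as np, cv2
from station import env, open_jaws, close, planner, imaging, order, monitor
def cloud(f):
    d=f["range_z"]; v,u=np.mgrid[:384,:512]
    P=np.stack([(u-f["cx"])/f["fx"]*d,-(v-f["cy"])/f["fy"]*d,-d,np.ones_like(d)],-1)
    W=P@np.linalg.inv(f["extrinsics"]).T
    W=W[...,:3]; W[d==0]=np.nan
    return W
E
python3 - <<'E'
from h import *
fs=[]
for n in("top","side"):
    f=imaging.grab_frame(n); np.savez("%s0.npz"%n,**{k:v for k,v in f.items()})
    cv2.imwrite(f"pics/{n}0.png",cv2.resize(f["pixels"][...,::-1],(800,600)))
    print(n,f["fx"],f["cx"],f["cy"],[k for k in f],np.linalg.inv(f["extrinsics"]).round(3).tolist())
    W=cloud(f)
    print(np.nanpercentile(W.reshape(-1,3),[2,50,98],axis=0).round(3).tolist())
E
```

```text
top 367.0389163977606 253.82648176968812 191.82614909533928 ['pixels', 'range_z', 'fx', 'fy', 'cx', 'cy', 'extrinsics'] [[0.168, 0.958, -0.231, 0.331], [-0.986, 0.165, -0.036, -0.046], [0.004, 0.234, 0.972, 1.0], [0.0, 0.0, 0.0, 1.0]]
[[0.054, -1.202, -0.789], [0.629, -0.007, -0.776], [1.894, 1.34, 0.19]]
side 493.69338862795223 256.87432661742736 187.0970845730418 ['pixels', 'range_z', 'fx', 'fy', 'cx', 'cy', 'extrinsics'] [[0.841, 0.211, -0.497, -0.08], [-0.54, 0.327, -0.775, -0.978], [-0.001, 0.921, 0.389, 0.564], [0.0, 0.0, 0.0, 1.0]]
[[-0.038, -0.631, -0.786], [0.564, 0.057, -0.001], [2.146, 2.83, 0.523]]
```

View pics/top0.png

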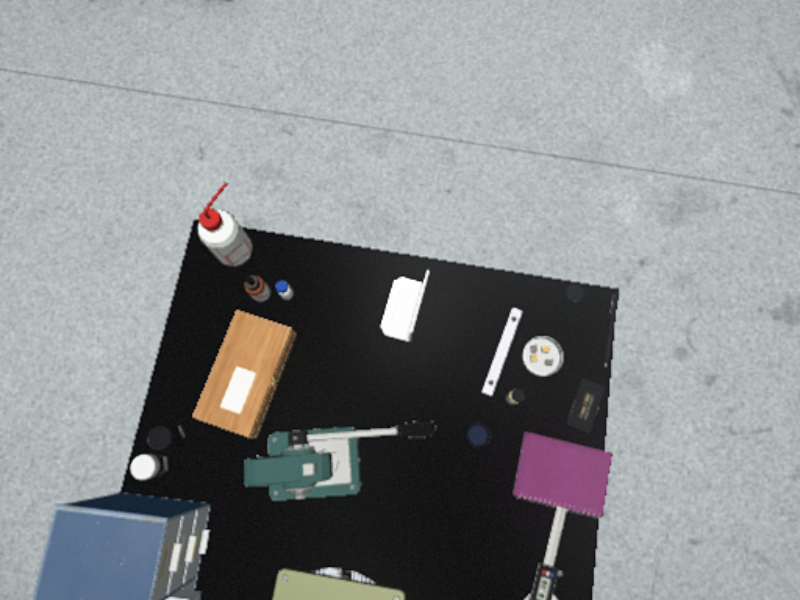

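View pics/side0.png

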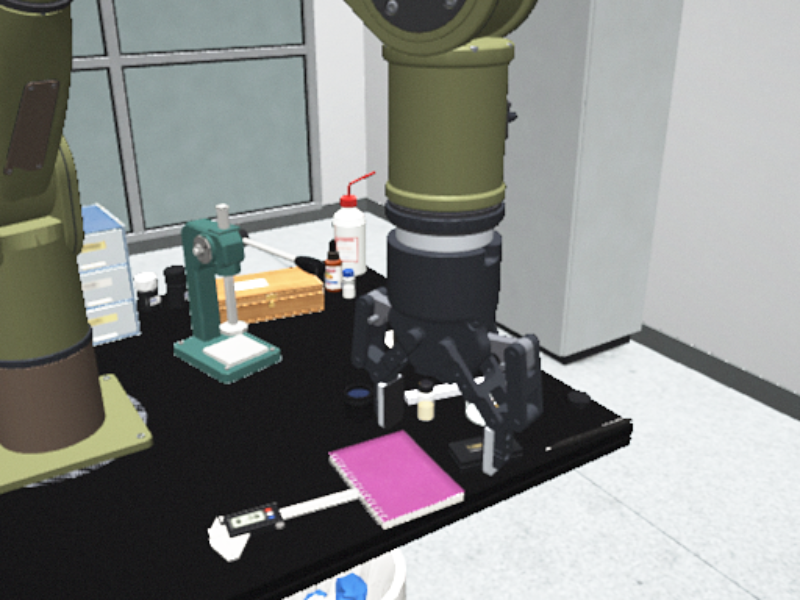

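The top view shows the guard lying at about (405,305), its foot upright at (425,300), and the bar from (517,312) to (488,390). The dish is at (543,356), vial_1 at (515,396) and vial_2 at (285,290). The push runs mostly along −y. In the side view the arm hides the guard. Next I'll measure.

```bash
python3 - <<'E'
from h import *
f=np.load("top0.npz"); W=cloud(f); px=f["pixels"].astype(int)
s=512/800
def reg(x0,x1,y0,y1,zlo,zhi,white=True):
    m=np.zeros((384,512),bool); m[int(y0*s):int(y1*s),int(x0*s):int(x1*s)]=1
    if white: m&=px.min(-1)>110
    m&=(W[...,2]>zlo)&(W[...,2]<zhi)
    return W[m]
def rect(P,n):
    r=cv2.minAreaRect(P[:,:2].astype(np.float32)); print(n,len(P),"z",np.percentile(P[:,2],[5,50,95]).round(4),"c",np.round(r[0],4),"size",np.round(r[1],4),r[2]); print(cv2.boxPoints(r).round(4).tolist())
rect(reg(475,530,300,402,0.0,0.03),"bar")
G=reg(370,440,260,350,-.01,.12)
print(np.histogram(G[:,2],bins=np.arange(-.01,.12,.01)))
rect(G[G[:,2]<.015],"wall"); rect(G[G[:,2]>.03],"foot"); rect(G[G[:,2]>.075],"toe")
# everything standing on the bench
m=(W[...,2]>.03)&(W[...,2]<.4)
n,l,st,c=cv2.connectedComponentsWithStats(m.astype(np.uint8))
for i in range(1,n):
    if st[i,4]>15:
        P=W[l==i]; print((c[i]/s).round(),"min",P.min(0).round(3),"max",P.max(0).round(3))
E
```

```text
bar 459 z [0.0009 0.0116 0.0151] c [ 0.5038 -0.2264] size [0.0636 0.1596] 77.46902465820312
[[0.4189999997615814, -0.2401999980211258], [0.5748000144958496, -0.27480000257492065], [0.5885999798774719, -0.2126999944448471], [0.4327999949455261, -0.17810000479221344]]
(array([ 19, 694,   6,   0,   3,   1,   0,   3,   1,  64,  39,   0]), array([-0.01,  0.  ,  0.01,  0.02,  0.03,  0.04,  0.05,  0.06,  0.07,
        0.08,  0.09,  0.1 ,  0.11]))
wall 719 z [0.0008 0.0042 0.0078] c [ 0.5566 -0.0179] size [0.0566 0.1144] 87.58759307861328
[[0.498199999332428, -0.043800000101327896], [0.612500011920929, -0.04859999939799309], [0.6148999929428101, 0.00800000037997961], [0.5005999803543091, 0.012799999676644802]]
foot 111 z [0.0629 0.0894 0.0921] c [ 0.5532 -0.0484] size [0.0076 0.1089] 83.9764175415039
[[0.49869999289512634, -0.04639999940991402], [0.6068999767303467, -0.05779999867081642], [0.607699990272522, -0.0502999983727932], [0.49950000643730164, -0.03889999911189079]]
toe 104 z [0.087  0.0895 0.0921] c [ 0.5532 -0.049 ] size [0.0064 0.1088] 84.16215515136719
[[0.49880000948905945, -0.04659999907016754], [0.6069999933242798, -0.05770000070333481], [0.6075999736785889, -0.05139999836683273], [0.49939998984336853, -0.040300000458955765]]
[222. 232.] min [0.575 0.258 0.031] max [0.655 0.329 0.207]
[419. 303.] min [ 0.498 -0.058  0.03 ] max [ 0.607 -0.04   0.096]
[254. 285.] min [0.524 0.217 0.032] max [0.557 0.249 0.102]
[281. 287.] min [0.537 0.178 0.032] max [0.558 0.199 0.058]
[242. 373.] min [0.294 0.157 0.03 ] max [0.494 0.284 0.06 ]
[516. 395.] min [ 0.422 -0.243  0.03 ] max [ 0.442 -0.221  0.055]
[314. 457.] min [ 0.232 -0.099  0.05 ] max [0.363 0.148 0.254]
[477. 434.] min [ 0.339 -0.199  0.03 ] max [ 0.379 -0.16   0.041]
[162. 437.] min [0.251 0.3   0.031] max [0.289 0.34  0.077]
[145. 465.] min [0.202 0.318 0.03 ] max [0.241 0.358 0.066]
[120. 550.] min [0.046 0.2   0.03 ] max [0.179 0.387 0.195]
```

```bash
python3 - <<'E'
from h import *
f=np.load("top0.npz"); W=cloud(f); px=f["pixels"].astype(int); s=512/800
v,u=np.mgrid[:384,:512]; a=np.array([517,312])*s; b=np.array([488,390])*s; d=(b-a)/np.linalg.norm(b-a)
q=np.stack([u-a[0],v-a[1]],-1); t=q@d; n=np.abs(q@np.array([-d[1],d[0]]))
m=(n<8)&(t>-6)&(t<np.linalg.norm(b-a)+6)&(px.min(-1)>90)
nc,l,st,c=cv2.connectedComponentsWithStats(m.astype(np.uint8)); m=l==1+st[1:,4].argmax()
E=np.linalg.inv(f["extrinsics"]); K=f["fx"]
# project mask pixels on plane z=.012
ray=np.stack([(u-f["cx"])/K,-(v-f["cy"])/f["fy"],-np.ones_like(u,float)],-1)@E[:3,:3].T
P=E[:3,3]+ray*((.012-E[2,3])/ray[...,2:])
r=cv2.minAreaRect(P[m][:,:2].astype(np.float32)); print(m.sum(),r,cv2.boxPoints(r).round(4).tolist(),np.nanmedian(W[m][:,2]))
print(monitor.current_eef_pos(),monitor.current_ee_rot(),monitor.current_opening())
for yaw in(-6,174):
  for p in([.553,-.0,.2],[.553,-.02,.065],[.553,.05,.006],[.535,-.12,.006]): print(yaw,p,planner.ik(p,[180,0,yaw]))
E
```

```text
444 ((0.5080868005752563, -0.20518061518669128), (0.020314522087574005, 0.16271275281906128), 77.74369812011719) [[0.42640000581741333, -0.19779999554157257], [0.5853999853134155, -0.23240000009536743], [0.5896999835968018, -0.21250000596046448], [0.43070000410079956, -0.17800000309944153]] 0.011500444083954176
[ 0.19863651 -0.59197248  0.23054644] [ 1.79992523e+02  9.67577166e-02 -7.14436205e+01] 0.0850722768995051
-6 [0.553, -0.0, 0.2] [ 10.04599104  37.83367321 -24.71025795 103.78755289  22.01217512
  43.16576905 -32.35608805]
-6 [0.553, -0.02, 0.065] [  6.10422466  49.14601464 -14.93131029 109.00729458  27.12472843
  25.30617084 -34.6399578 ]
-6 [0.553, 0.05, 0.006] [ -5.1019349   54.81417888  -8.19123906 109.30728553  22.84859547
  17.45079063 -37.74201775]
-6 [0.535, -0.12, 0.006] [ 14.56487764  54.76395625 -11.3952336  110.41492902  31.68749362
  17.89154865 -28.50028574]
174 [0.553, -0.0, 0.2] [ -35.92080582   51.79992893   62.22873105  106.13324807  -54.70097139
   58.42712331 -135.85323134]
174 [0.553, -0.02, 0.065] [ -15.97686318   51.57434413   23.24353542  110.1790284   -42.69993714
   27.12233588 -147.63492891]
174 [0.553, 0.05, 0.006] [ -22.39366349   57.64257318   21.86891858  110.20949323  -53.66399966
   22.99160388 -144.89540394]
174 [0.535, -0.12, 0.006] [  -0.77887258   56.08515467   14.82172221  111.20861937  -42.7143253
   18.23735039 -137.13382253]
```

```bash
cat >> h.py <<'E'
bx=np.array([-0.2125,-0.977]); be=np.array([0.977,-0.2125]); bo=np.array([.510,-.196])
gx=np.array([-.103,-.995])
def snap(n,name,box=None):
    f=imaging.grab_frame(n); im=f["pixels"][...,::-1]
    if box: im=im[box[1]:box[3],box[0]:box[2]]
    k=min(800/im.shape[1],600/im.shape[0]); cv2.imwrite(f"pics/{name}.png",cv2.resize(im,None,fx=k,fy=k)); return f
E
python3 - <<'E'
from h import *
R=[180,0,-6]
p=np.array([.5547,-.0346]); s=p-.025*gx
env.move_pose([*s,.22],R); print(monitor.current_time())
env.line_to([*s,.065],max_speed=.1)
print(monitor.current_eef_pos(),monitor.current_ft_force())
for d in(.02,.034):
    hit=env.line_to([*(p+d*gx),.065],max_speed=.05,f_stop=8); print(hit,monitor.current_eef_pos(),monitor.current_ft_force())
env.sleep(.5)
print(monitor.current_time())
snap("top","top1",(180,140,370,280)); 
E
```

```text
2.5333
[ 0.55766937 -0.0097022   0.06552477] [ 0.52177469  0.22770658 -0.01517662]
False [ 0.55273507 -0.05393618  0.06503923] [ 0.27948279  0.60235589 -0.56102743]
False [ 0.55112811 -0.06905934  0.06498061] [-0.36678914  0.10991123 -0.31381196]
6.2167
```

View pics/top1.png

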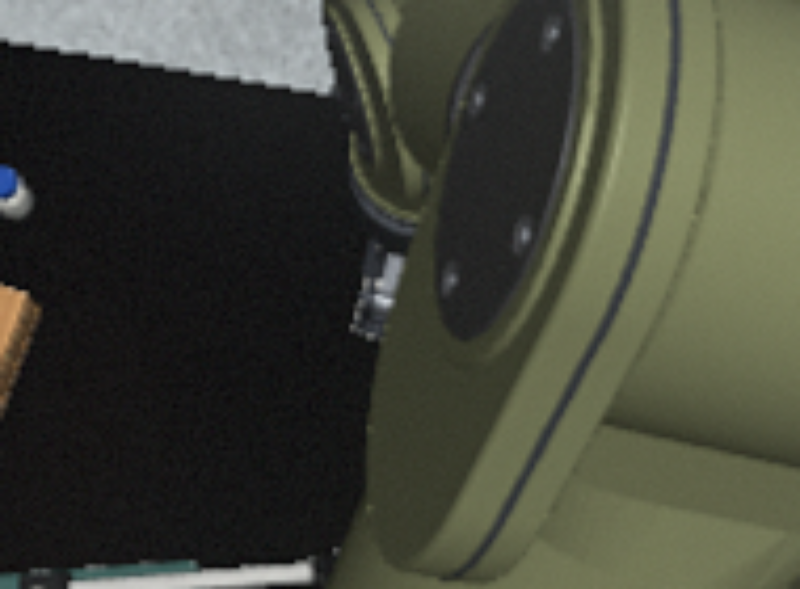

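The arm blocks the top view. I'll raise it, back off to behind the guard and look with the other cameras.

```bash
python3 - <<'E'
from h import *
env.line_to([.551,-.068,.17],max_speed=.15)
env.move_pose([.565,.09,.2],[180,0,-12.3])
a=snap("top","t2"); b=snap("side","s2"); 
print(monitor.current_eef_pos(),monitor.current_ee_rot(),monitor.current_time())
c=snap("wrist","w2"); np.savez("w2.npz",**c); np.savez("top2.npz",**a); np.savez("side2.npz",**b)
im=np.zeros((600,800,3),np.uint8)
for i,n in enumerate(("t2","s2","w2")): im[300*(i//2):300*(i//2)+300,400*(i%2):400*(i%2)+400]=cv2.resize(cv2.imread(f"pics/{n}.png"),(400,300))
cv2.imwrite("pics/all2.png",im)
E
```

```text
[0.56460487 0.0878902  0.19902746] [ 1.79865350e+02  8.04020756e-02 -1.24311456e+01] 7.9083
```

View pics/all2.png

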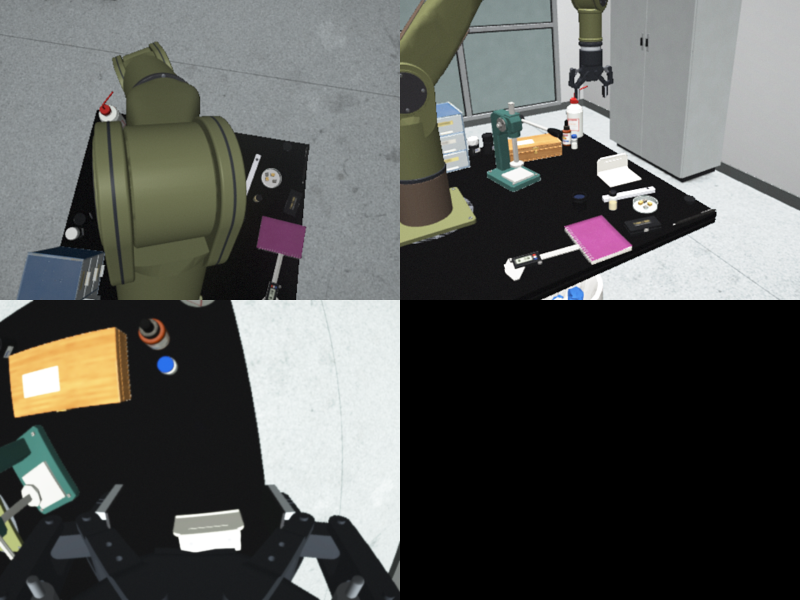

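The guard now stands: wall up, foot towards the bar, at about (618,172) in the side quadrant with the bar at (630,193). The side camera has a clear view of both, so I'll measure from its depth image.

```bash
cat >> h.py <<'E'
def meas(f,pr=True):
    """guard (sole-level yaw, toe, heel) and bar from the side camera, in bar frame and world"""
    W=cloud(f); px=f["pixels"].astype(int); w=(px.min(-1)>110)
    XY=W[...,:2]-bo; X=XY@bx; Y=XY@be; z=W[...,2]
    g=w&(X>-.30)&(X<.0)&(abs(Y)<.10)
    foot=g&(z>.004)&(z<.012)&(X<-.000); wall=g&(z>.02)&(z<.08)
    b=w&(z>.007)&(z<.016)&(X>-.004)&(X<.03)&(abs(Y)<.1)
    o={}
    for n,m in(("foot",foot),("wall",wall),("bar",b)):
        k,l,st,_=cv2.connectedComponentsWithStats(m.astype(np.uint8)); m=l==1+st[1:,4].argmax()
        P=np.stack([X[m],Y[m]],-1).astype(np.float32); r=cv2.minAreaRect(P)
        vx,vy,x0,y0=cv2.fitLine(P,cv2.DIST_HUBER,0,.01,.01).ravel()
        o[n]=(P,z[m])
        if pr: print(n,len(P),"c",np.round(r[0],4),"size",np.round(r[1],4),"ang",round(r[2],1),"z",np.percentile(z[m],[5,50,95]).round(4),"X",np.percentile(P[:,0],[2,50,98]).round(4),"Y",np.percentile(P[:,1],[2,50,98]).round(4),"line yaw",round(np.degrees(np.arctan2(-vx*np.sign(vy),abs(vy))),1))
    return o
E
python3 - <<'E'
from h import *
f=np.load("side2.npz"); meas(f)
E
```

```text
foot 770 c [-0.1001  0.0168] size [0.0941 0.1117] ang 6.6 z [0.0043 0.0057 0.0099] X [-0.144  -0.101  -0.0555] Y [-0.0365  0.0149  0.0694] line yaw 35.3
wall 557 c [-0.1417  0.0124] size [0.0128 0.1118] ang 5.7 z [0.0219 0.0398 0.0585] X [-0.1498 -0.1419 -0.1347] Y [-0.0397  0.0098  0.0636] line yaw 6.3
bar 256 c [0.0115 0.0213] size [0.1192 0.0225] ang 89.6 z [0.0077 0.0102 0.0121] X [0.0017 0.0141 0.0217] Y [-0.0346  0.0185  0.0776] line yaw -1.1
```

```bash
cat >> h.py <<'E'
def T(X,Y,z): return [*(bo+X*bx+Y*be),z]
def where():
    p=np.array(monitor.current_eef_pos()); d=p[:2]-bo; return np.round([d@bx,d@be,p[2]],4)
RB=[180,0,-12.3]
E
python3 - <<'E'
from h import *
env.move_pose(T(-.195,.015,.12),RB)
print(env.line_to(T(-.195,.015,.007),max_speed=.08,f_stop=6),where(),monitor.current_ft_force())
print(env.line_to(T(-.17,.015,.007),max_speed=.06,f_stop=10),where(),monitor.current_ft_force())
print(env.line_to(T(-.112,.008,.007),max_speed=.03,f_stop=12),where(),monitor.current_ft_force())
f=snap("side","s3",(200,120,400,270)); meas(f); np.savez("side3.npz",**f); print(monitor.current_time())
E
```

```text
False [-0.195   0.0154  0.0075] [ 0.47265288  0.1613873  -0.2978938 ]
False [-0.1697  0.0151  0.007 ] [-0.16140481  0.11621936 -0.00903087]
False [-0.1122  0.0081  0.007 ] [0.93936077 2.68609378 2.61260125]
foot 815 c [-0.052   0.0053] size [0.11   0.0983] ang 89.4 z [0.0043 0.0057 0.0103] X [-0.0972 -0.0579 -0.0106] Y [-0.0461  0.0076  0.0581] line yaw -37.0
wall 636 c [-0.0987  0.0078] size [0.0216 0.1134] ang 4.5 z [0.0224 0.0406 0.0588] X [-0.1011 -0.0962 -0.0924] Y [-0.047   0.0051  0.0582] line yaw 0.1
bar 256 c [0.0102 0.0219] size [0.0246 0.1183] ang 1.4 z [0.0076 0.0101 0.0119] X [0.0018 0.0139 0.0217] Y [-0.0347  0.0196  0.0778] line yaw -0.3
12.8167
```

View pics/s3.png

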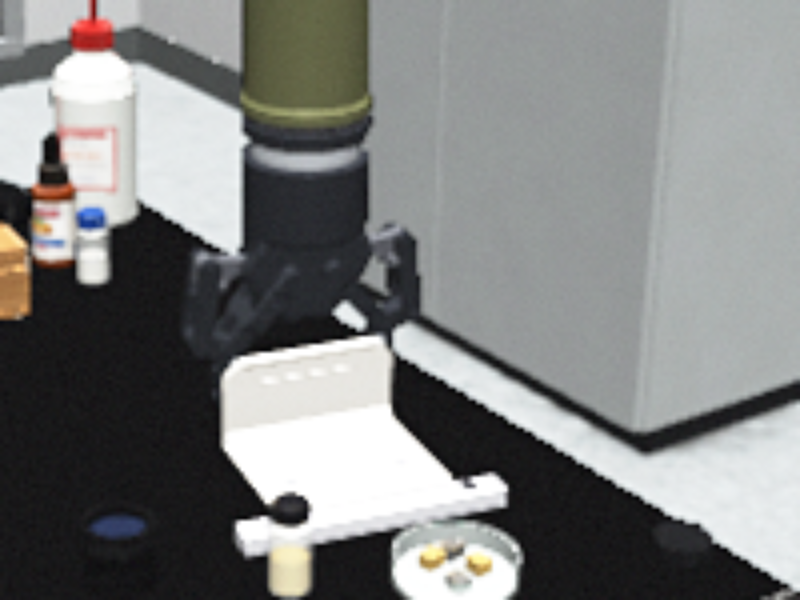

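The guard stands square to the bar: yaw about 0° and Y about 6 mm, with a gap of about 10 mm and both fingers behind the wall. Now the final push, until it meets the bar.

```bash
python3 - <<'E'
from h import *
h=env.line_to(T(-.092,.006,.007),max_speed=.015,f_stop=7); print(h,where(),monitor.current_ft_force())
env.sleep(.3); print(where(),monitor.current_ft_force())
env.line_to(T(-.15,.008,.007),max_speed=.06); print(monitor.current_ft_force())
env.line_to(T(-.17,.008,.2),max_speed=.15); env.sleep(.3)
f=snap("side","s4",(240,180,380,285)); meas(f); np.savez("side4.npz",**f); print(monitor.current_time(),monitor.current_ft_force())
E
```

```text
True [-0.1012  0.0067  0.0069] [0.27923036 0.40093527 0.41188393]
[-0.1034  0.0074  0.007 ] [ 0.0764775   0.21514477 -0.22711367]
[ 0.21726996 -0.3690988  -0.38252188]
foot 755 c [-0.0461  0.0049] size [0.0838 0.1112] ang 0.2 z [0.0043 0.0058 0.01  ] X [-0.0858 -0.0514 -0.0078] Y [-0.0473  0.006   0.0572] line yaw -20.8
wall 625 c [-0.0842  0.0055] size [0.109  0.0135] ang 88.5 z [0.0224 0.0401 0.0588] X [-0.0889 -0.0848 -0.0809] Y [-0.0464  0.0031  0.0565] line yaw 0.1
bar 256 c [0.0121 0.0215] size [0.1162 0.0237] ang 89.8 z [0.0076 0.0103 0.012 ] X [0.0019 0.014  0.0219] Y [-0.0351  0.0198  0.0776] line yaw -1.2
16.7 [ 0.13285133 -0.41084135  0.29289903]
```

View pics/s4.png

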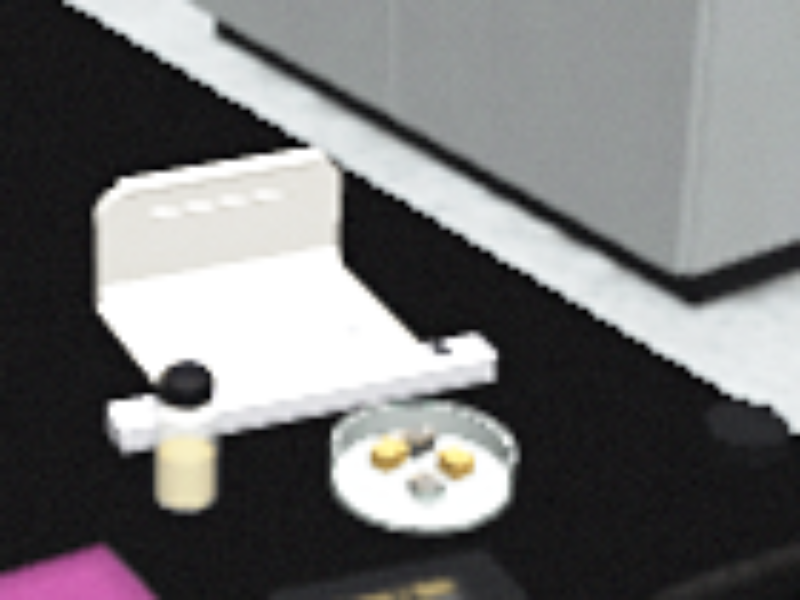

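```bash
python3 - <<'E'
from h import *
order.close_job(); print(monitor.current_time())
E
```

```text
the job is handed in; nothing more can be done
the job is handed in; nothing more can be done
```

I tipped the guard onto its foot and pushed it up against the stop bar, and the job is handed in. The last reading, just before handing in, was 16.7 s on the robot's clock.

- **Tipping:** I pushed near the toe with the open fingertips, over the lying wall. The guard rolled over its heel and stood on its foot. It was then about 6° off square and 55 mm short of the bar.
- **Pushing:** I pushed it from behind with both fingertips low on the wall, which squared it up. I then pushed slowly until the force rose by 7 N, which happened with the tool within 1 mm of where I expected contact. After that I backed off and raised the arm clear.
- **Last check (side camera):** All values are good to about 2 mm.
  - **Gap:** the wall's inner face is 85 mm before the bar's face; 86 mm would be exact contact.
  - **Squareness:** the guard measured 0.1° and the bar about −1° in the same frame, so about 1° apart against a limit of 4°.
  - **Centring:** the guard sits about 5 mm from the bar's middle, with the whole front edge on the bar.
  - **Other objects:** in the last picture the dish, vial_1 and the case look undisturbed. Vial_2 and both bottles were last seen in place just before the final push. I did not measure any of them again.

No check failed. The top camera was blocked by the arm after tipping, so it could not confirm the result. The fingers sprang back about 2 mm when the push stopped, but the last measurement showed no gap at the bar.

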